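# Fill the seasoning caddy by lid colour

## Robot

A 6-joint arm with a two-finger parallel gripper is mounted at the origin on a cart in front of the work surface, level with it; the furniture and walls round the work are solid. World frame = base frame: x ahead of the robot, y to its left, z up, the work surface at z = 0. Lengths are in m, angles in rad, forces in N, time in s.
With the tool pointing down it reaches from about 0.25 to 0.775 m from the base axis. Payload 8.9 kg.
Tool frame: the origin (TCP) lies midway between the tips of the shut fingers; the grasp point (between the pads) lies 19 mm behind it (ctrl.pinch_z is the z of the grasp point in the tool frame, in m); z points along the fingers, y is the line along which they close (so a half turn about z gives the same grasp; the last joint's range is limited). The gripper opens to 85 mm and grips with 20 to 120 N. Pads are 22 mm wide; open, the fingers measure 114 mm over their backs; the gripper's body (76 mm by 85 mm) begins 54 mm behind the grasp point. The pads swing forward as they close: fully open they stand 13 mm farther back than shut.
Start: joints at [0.972, 0.291, -0.153, 1.127, 0, 1.431], TCP at [0.233, 0.47, 0.231] pointing down, gripper open.
Joint ranges: [-2.52, 2.52], [-0.91, 1.74], [-1.3, 1.37], [-1.96, 2.02], [-1.52, 1.47], [-3.14, 3.14]. Speed limits (rad/s): [2.22, 2.22, 2.79, 3.14, 3.14, 3.14].

## Interface

Orientations are given as a unit quaternion [w, x, y, z].
In Python, from station import ctrl gives the robot as it stands.
- The arm moves only by the shell command python3 -m crank 'ROWS' [FORCE]. ROWS is JSON, a list of rows, each a list of 7 numbers: the shift along the world's x, y, z in m, then the turn, a rotation vector about the world's x, y, z in rad, then the closure in counts, from 0 (fully open) to 255 (shut). A call has 1 to 5 rows; each row is the pose to reach, as a shift and turn from the pose commanded when the call began; what a row does not reach only later rows make up. A row lasts 1/8 s, in which the tool goes at most 62.5 mm and 10.7 degrees, less where a joint would pass 70% of its speed; a pose out of reach is approached as far as the arm can. A call with a gripper value outside its range is refused whole. The fingers move at their own pace and stop on an object; FORCE is the grip in N (left out, the last holds). Time passes only in rows, so rows that repeat a pose let the fingers close. It gives the time, the measured TCP pose, the force, the opening and the grip force at its end, in the units of the state.
- ctrl.get_obs(): the state, without advancing time (a new reading comes with each control period).
- ctrl.snapshot(name): name is "side" or "top"; returns a dict with "frame" (384x512x3 uint8, red, green, blue), "intrinsics" (3x3 intrinsics, pixels), "distortion" ([k1, k2, p1, p2, k3] as OpenCV has them; the pictures are not rectified), "rvec" (rotation vector, rad) and "tvec" (3), from world to camera coordinates, as OpenCV has them. Camera axes: x right, y down, z forward; pixel columns grow to the right and rows downward; lengths in m; the calibration is good to about 2 mm. A picture is of the moment at which its call begins. There is no depth.
- ctrl.job_done(): hands the job in; it is judged then, once.
The state is a dict: "t": time; "q": joint angles; "joint_velocities": joint speeds; "tau": joint torques, N m; "tool_pos": TCP position; "tool_rot": TCP orientation; "contact_force": force on the tool from outside, world axes, zero at the start; "wrist_torque": the same for the moment, N m; "width": finger opening in m; "gripper_force": force on a finger pad.
Only numpy, scipy, OpenCV 4.12 (cv2) and the standard library are available. Lean on these libraries where they do the work, as an engineer would, in place of code of your own. Each camera call takes 0.05 s, during which the arm holds its last target. There are 200 camera calls.

## Task

Gather the seasonings into the white caddy: stand the green-lidded jar, the dark-lidded jar, the red-lidded jar and the grey-topped salt shaker upright, each in the middle of the round mat of its own colour (green, black, red, grey), with its whole foot on the mat. The yellow-lidded and the blue-lidded jars have no mat and do not belong: leave them standing where they are, and do not knock anything over.

Things in the scene. Friction and masses are not known exactly. Their poses are not given: they have to be found in the camera images.
- green_lid_jar: Round glass spice jar with a green lid (a white patch on its top) and a pale label: body 44 mm in diameter, lid 45 mm in diameter from 85 mm up, 106 mm tall. Origin: centre of its underside; its z axis points up. Loose, about 0.1 kg, stands upright on the worktop at the start. (To the far right of the jars, beyond y = -0.25, stand a tap 250 mm and a vase 284 mm tall: pass above them.)
- dark_lid_jar: Round glass spice jar with a black-brown lid (a greenish patch on its top) and a green label: body 42 mm in diameter, lid 44 mm in diameter from 85 mm up, 105 mm tall. Origin: centre of its underside; its z axis points up. Loose, about 0.1 kg, stands upright on the worktop at the start.
- salt_shaker: Round glass salt shaker with a grey domed top with holes: body 44 mm in diameter up to about 60 mm, narrower above, 90 mm tall. Origin: centre of its underside; its z axis points up. Loose, about 0.1 kg, stands upright on the worktop at the start.
- red_lid_jar: Round spice jar, red-brown contents, white label with a red band, ribbed red lid: body 44 mm in diameter, lid 45 mm in diameter from 84 mm up, 105 mm tall in all. Origin: centre of its underside; its z axis points up. Loose, about 0.1 kg, stands upright on the worktop at the start.
- yellow_lid_jar: Round spice jar, yellow-brown contents, white label with a yellow band, ribbed yellow lid: body 44 mm in diameter, lid 45 mm in diameter from 84 mm up, 105 mm tall in all. Origin: centre of its underside; its z axis points up. Loose, about 0.1 kg, stands upright on the worktop at the start. Has no mat in the caddy; it stays where it is.
- blue_lid_jar: Round spice jar, olive-green contents, white label with a blue band, ribbed blue lid: body 44 mm in diameter, lid 45 mm in diameter from 84 mm up, 105 mm tall in all. Origin: centre of its underside; its z axis points up. Loose, about 0.1 kg, stands upright on the worktop at the start. Has no mat in the caddy; it stays where it is.
- green_mat: Flat round green mat, 74 mm in diameter, 4 mm thick, fixed on the floor of the white caddy; the place for the green-lidded jar. Origin: centre of its underside, 8 mm above the worktop (its top: 12 mm); x and y along the caddy's walls. The caddy is a fixed square tray, 214 mm outside, walls 7 mm thick and 32 mm high, a low steel handle outside two of the walls.
- black_mat: Flat round black mat, 74 mm in diameter, 4 mm thick, fixed on the floor of the white caddy; the place for the dark-lidded jar. Origin: centre of its underside, 8 mm above the worktop (its top: 12 mm); x and y along the caddy's walls. The four mats lie two by two, 100 mm apart centre to centre, any colour in any place.
- grey_mat: Flat round grey mat, 74 mm in diameter, 4 mm thick, fixed on the floor of the white caddy; the place for the salt shaker. Origin: centre of its underside, 8 mm above the worktop (its top: 12 mm); x and y along the caddy's walls. The four mats lie two by two, 100 mm apart centre to centre, any colour in any place.
- red_mat: Flat round red mat, 74 mm in diameter, 4 mm thick, fixed on the floor of the white caddy; the place for the red-lidded jar. Origin: centre of its underside, 8 mm above the worktop (its top: 12 mm); x and y along the caddy's walls. The four mats lie two by two, 100 mm apart centre to centre, any colour in any place.
Not all that is in view belongs to the job. Of the things that look like the red_lid_jar, take the one that is nearest to the robot's base at the start.

How it is judged:
By the outcome, as a careful person would: the job done as asked, in the order asked, and still so for the second after the job is handed in, with the robot touching nothing.
It also fails if it takes over 125 s, if anything falls off the work surface, if the arm or the gripper's body presses on something with over 40 N, if the wrist force passes 120 N, or if a joint passes its speed limit or range.

## Working session

There is one attempt and no reset: what is moved stays moved. The work goes in short steps, Python scripts to look and compute and a shell command to move; the robot and the scene stay as the last step left them, time stands still between calls to the robot, and variables do not carry over. Pictures are saved under pics/ and viewed, at most 14 in all, crops included, and the job is handed in when it is done.

```bash
ls; mkdir -p pics; python3 - <<'E'
from station import ctrl
import cv2,numpy as np
o=ctrl.get_obs();print(o['t'],o['tool_pos'],o['tool_rot'],o['width'],ctrl.pinch_z)
for n in('side','top'):
    s=ctrl.snapshot(n);np.savez(f'pics/{n}0.npz',**s)
    cv2.imwrite(f'pics/{n}0.png',cv2.resize(s['frame'][:,:,::-1],(800,600),interpolation=cv2.INTER_CUBIC))
    R=cv2.Rodrigues(s['rvec'])[0];print(n,-R.T@np.ravel(s['tvec']),R[2],s['distortion'],s['intrinsics'])
E
```

```text
pics
0.0 [0.23272097 0.47012154 0.23074808] [-2.34102435e-04  2.27885439e-01  9.73687741e-01 -5.95157806e-04] 0.08523473958006442 -0.0187
side [0.52042385 1.10570851 0.83686824] [ 0.0647279  -0.77734979 -0.62572965] [-0.05295345  0.          0.          0.          0.        ] [[477.97213936   0.         263.03812932]
 [  0.         477.97213936 193.74993034]
 [  0.           0.           1.        ]]
top [0.43084743 0.14923675 1.03087918] [ 0.18117849 -0.00946578 -0.98340467] [-0.0027253  0.         0.         0.         0.       ] [[396.19141676   0.         254.72514647]
 [  0.         396.19141676 193.29608169]
 [  0.           0.           1.        ]]
```

View pics/top0.png

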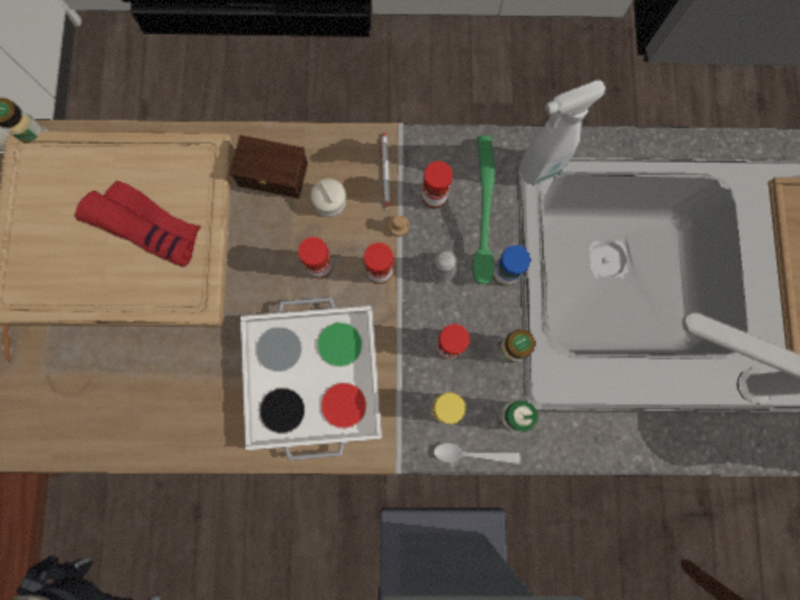

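View pics/side0.png

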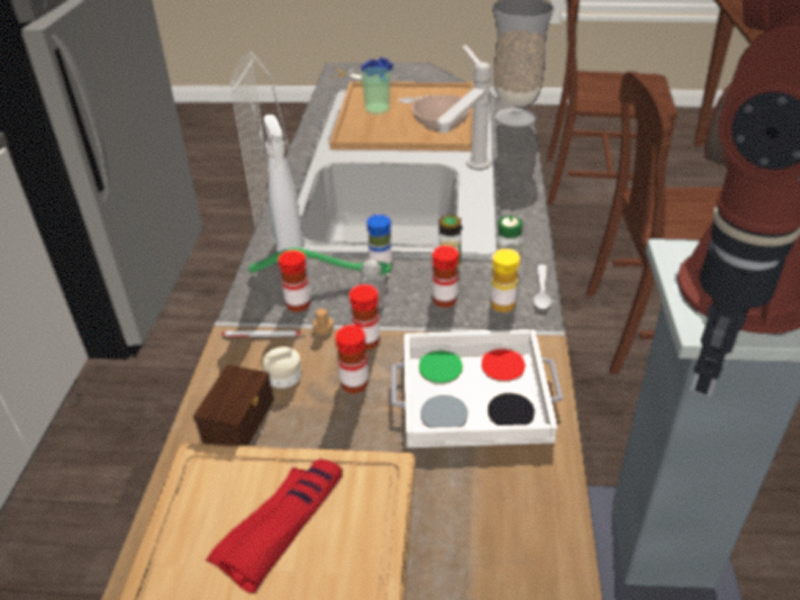

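The top view (800×600) shows the caddy with its grey (278,349), green (340,344), black (282,410) and red (343,405) mats. The jars are: red nearest the base (453,340), dark (520,345), green (522,415), salt (445,262), yellow (450,407) and blue (515,261). The side view shows the same layout, with red at (445,262), dark (450,225), green (510,228), salt (373,268) and yellow (505,265).

```bash
cat > h.py <<'E'
import cv2,numpy as np
def ray(s,px):
    R=cv2.Rodrigues(s['rvec'])[0];c=-R.T@np.ravel(s['tvec'])
    u=cv2.undistortPoints(np.array([[px]],float),s['intrinsics'],s['distortion'])[0,0]
    d=R.T@np.array([u[0],u[1],1]);return c,d/np.linalg.norm(d)
def plane(s,px,z):
    c,d=ray(s,px);return c+d*(z-c[2])/d[2]
def tri(s1,p1,s2,p2):
    c1,d1=ray(s1,p1);c2,d2=ray(s2,p2)
    t=np.linalg.lstsq(np.c_[d1,-d2],c2-c1,rcond=None)[0]
    a,b=c1+d1*t[0],c2+d2*t[1];return (a+b)/2,np.linalg.norm(a-b)
def blob(s,seed,lo,hi,r=22):
    """seed in 800x600 pixels; hsv range; -> hull bbox-centre/centroid of blob nearest seed"""
    x,y=[v/1.5625 for v in seed];hsv=cv2.cvtColor(s['frame'],cv2.COLOR_RGB2HSV)
    if lo[0]<0: m=cv2.inRange(hsv,(0,*lo[1:]),hi)|cv2.inRange(hsv,(180+lo[0],*lo[1:]),(180,*hi[1:]))
    else: m=cv2.inRange(hsv,lo,hi)
    w=np.zeros_like(m);cv2.circle(w,(int(x),int(y)),r,255,-1);m&=w
    cs,_=cv2.findContours(m,cv2.RETR_EXTERNAL,cv2.CHAIN_APPROX_NONE)
    c=cv2.convexHull(max(cs,key=cv2.contourArea));M=cv2.moments(c)
    return (M['m10']/M['m00'],M['m01']/M['m00']),M['m00'],cv2.boundingRect(c)
E
python3 - <<'E'
from h import *
T=np.load('pics/top0.npz');S=np.load('pics/side0.npz')
g=((45,90,25),(90,255,255));rd=((-8,150,60),(8,255,255));k=((0,0,0),(180,255,60));gy=((90,0,60),(130,90,180))
for n,sd,rg in(('green',(340,344),g),('red',(343,405),rd),('black',(282,410),k),('grey',(278,349),((0,0,70),(180,70,150)))):
    p,a,b=blob(T,sd,*rg,r=26);print('mat',n,plane(T,p,.012).round(4),a,b)
y=((20,120,80),(35,255,255))
for n,st,ss,rg,r in(('red',(453,340),(445,262),rd,14),('yellow',(450,407),(505,262),y,14),('blue',(515,261),(378,225),((105,120,50),(125,255,255)),14),('green',(522,415),(510,228),g,13)):
    p,a,b=blob(T,st,*rg,r=r);q,a2,b2=blob(S,ss,*rg,r=r);P,e=tri(T,p,S,q);print(n,P.round(4),round(e,4),plane(T,p,.095).round(4),b,b2)
def crop(s,c,r=24):
    x,y=[int(v/1.5625) for v in c];return cv2.resize(s['frame'][y-r:y+r,x-r:x+r,::-1],(288,288),interpolation=cv2.INTER_NEAREST),(x-r,y-r)
ims=[]
for row in ((T,(522,415)),(T,(520,345)),(T,(445,262))),((S,(510,228)),(S,(450,225)),(S,(373,268))):
    L=[]
    for s,c in row: i,o=crop(s,c);L.append(i);print(o)
    ims.append(np.hstack(L))
cv2.imwrite('pics/crops.png',cv2.resize(np.vstack(ims),None,fx=.9,fy=.9) if 0 else cv2.resize(np.vstack(ims),(792,528)))
E
```

```text
mat green [0.5479 0.2364 0.012 ] 551.5 (204, 207, 27, 27)
mat red [0.4487 0.2279 0.012 ] 570.0 (206, 246, 28, 27)
mat black [0.4396 0.3273 0.012 ] 564.0 (167, 249, 27, 28)
mat grey [0.5394 0.3368 0.012 ] 602.5 (164, 210, 29, 27)
red [0.548  0.0544 0.0825] 0.0004 [0.5467 0.0556 0.095 ] (281, 208, 20, 19) (277, 157, 17, 24)
yellow [0.4438 0.0632 0.0866] 0.0005 [0.4439 0.0639 0.095 ] (277, 251, 21, 20) (315, 159, 18, 22)
blue [ 0.6721 -0.0415  0.0943] 0.0 [ 0.6719 -0.0413  0.095 ] (320, 157, 20, 19) (235, 138, 15, 13)
green [ 0.4333 -0.0448  0.0916] 0.0007 [ 0.4329 -0.044   0.095 ] (324, 257, 20, 19) (319, 141, 15, 11)
(310, 241)
(308, 196)
(260, 143)
(302, 121)
(264, 120)
(214, 147)
```

View pics/crops.png

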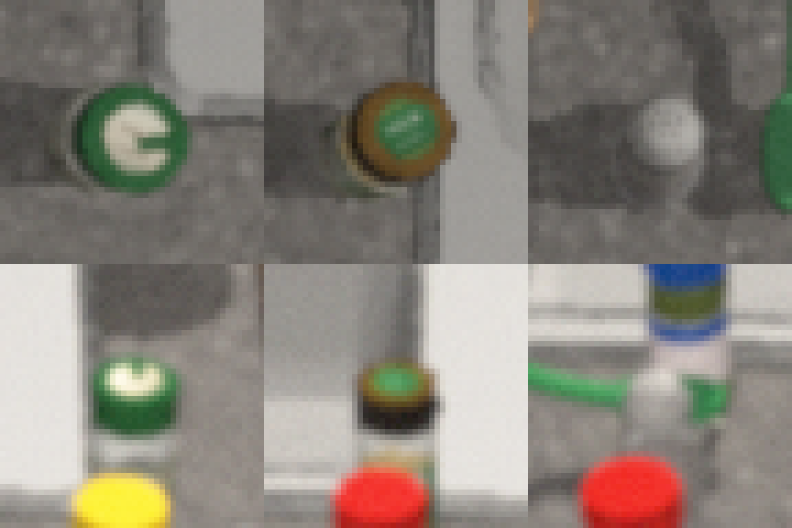

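```bash
python3 - <<'E'
from h import *
T=np.load('pics/top0.npz');S=np.load('pics/side0.npz')
for n,p,q,z in(('dark',(333.5,219),(287.7,140.6),.105),('green',(333.9,265.6),(326,141),.104),('salt',(285.1,166.5),(237,171.2),.078)):
    P,e=tri(T,p,S,q);print(n,P.round(4),round(e,4),plane(T,p,z).round(4))
rd=((-8,150,60),(8,255,255))
for n,st,ss in (('near',(453,340),(445,257)),('b',(378,261),(365,297)),('c',(437,178),(292,263))):
    p,a,b=blob(T,st,*rd,r=13);q,a2,b2=blob(S,ss,*rd,r=10);print(n,*tri(T,p,S,q),plane(T,p,.095).round(4),b,b2)
print(plane(T,(400/1.5625,226/1.5625),.03),plane(T,(483/1.5625,265/1.5625),.01))
E
```

```text
dark [ 0.5417 -0.0453  0.1059] 0.001 [ 0.5413 -0.0454  0.105 ]
green [ 0.4339 -0.0423  0.109 ] 0.0011 [ 0.4334 -0.0433  0.104 ]
salt [0.6758 0.0648 0.075 ] 0.0011 [0.6745 0.0651 0.078 ]
near [0.5471033  0.05527934 0.09151014] 3.538929139870134e-05 [0.5467 0.0556 0.095 ] (281, 208, 20, 19) (277, 157, 17, 18)
b [0.67402012 0.17198936 0.09214208] 0.001498715145955342 [0.6725 0.1719 0.095 ] (233, 155, 19, 21) (224, 182, 18, 19)
c [0.80996074 0.07823868 0.08903309] 0.002243283481230556 [0.8064 0.0787 0.095 ] (271, 103, 19, 22) (178, 160, 18, 19)
[0.74531353 0.1369701  0.03      ] [ 0.68394568 -0.00458038  0.01      ]
```

```bash
python3 -m crank '[[0.021,-0.055,0,0,0,0,0],[0.042,-0.11,0,0,0,0,0],[0.063,-0.165,0,0,0,0,0],[0.084,-0.22,0,0,0,0,0],[0.105,-0.275,0,0,0,0,0]]' 40
python3 -m crank '[[0.02,-0.05,0,0,0,0,0],[0.04,-0.1,0,0,0,0,0],[0.06,-0.15,0,0,0,0,0],[0.08,-0.2,0,0,0,0,0],[0.0958,-0.2386,0,0,0,0,0]]'
```

```text
t: 0.72
tool_pos: [0.3382, 0.1937, 0.2312]
tool_rot: [0.0, 0.228, 0.974, 0.0]
contact_force: [2.3, -0.1, -0.1]
width: 0.0857
gripper_force: 0.0
t: 1.35
tool_pos: [0.4341, -0.0452, 0.2311]
tool_rot: [-0.0, 0.228, 0.974, -0.0]
contact_force: [0.5, 0.7, 0.9]
width: 0.0855
gripper_force: 0.0
```

```bash
python3 -m crank '[[0,0,-0.05,0,0,0,0],[0,0,-0.1,0,0,0,0],[0,0,-0.14,0,0,0,0],[0,0,-0.17,0,0,0,0],[0,0,-0.185,0,0,0,0]]'
python3 -m crank '[[0,0,0,0,0,0,80],[0,0,0,0,0,0,110],[0,0,0,0,0,0,160],[0,0,0,0,0,0,200],[0,0,0,0,0,0,200]]' 40
```

```text
t: 1.98
tool_pos: [0.4325, -0.0428, 0.0446]
tool_rot: [-0.001, 0.228, 0.974, 0.0]
contact_force: [-1.0, 0.6, -0.4]
width: 0.0855
gripper_force: 0.0
t: 2.6
tool_pos: [0.4345, -0.0434, 0.0471]
tool_rot: [0.001, 0.228, 0.974, -0.0]
contact_force: [-0.8, -1.4, 6.7]
width: 0.0441
gripper_force: 34.1
```

```bash
python3 -m crank '[[0,0,0.02,0,0,0,200],[0,0,0.06,0,0,0,200],[0,0,0.1,0,0,0,200],[0,0,0.14,0,0,0,200],[0,0,0.15,0,0,0,200]]'
python3 -m crank '[[0.02,0.05,0,0,0,0,200],[0.044,0.105,0,0,0,0,200],[0.066,0.16,0,0,0,0,200],[0.09,0.215,0,0,0,0,200],[0.105,0.255,0,0,0,0,200]]'
python3 -m crank '[[0.0094,0.0249,0,0,0,0,200],[0.0094,0.0249,-0.04,0,0,0,200],[0.0094,0.0249,-0.08,0,0,0,200],[0.0094,0.0249,-0.11,0,0,0,200],[0.0094,0.0249,-0.125,0,0,0,200]]'
```

```text
t: 3.22
tool_pos: [0.4351, -0.0434, 0.1987]
tool_rot: [0.002, 0.228, 0.974, -0.0]
contact_force: [1.1, -0.4, -0.4]
width: 0.0445
gripper_force: 35.5
t: 3.85
tool_pos: [0.5389, 0.2142, 0.195]
tool_rot: [-0.001, 0.227, 0.974, -0.0]
contact_force: [0.3, -0.7, -0.9]
width: 0.0443
gripper_force: 35.5
t: 4.47
tool_pos: [0.5465, 0.2364, 0.0688]
tool_rot: [-0.002, 0.228, 0.974, -0.001]
contact_force: [-1.0, 0.2, -1.3]
width: 0.0443
gripper_force: 35.5
```

```bash
python3 - <<'E'
from h import *
from station import ctrl
a=ctrl.snapshot('side')['frame'];print(ctrl.get_obs()['tool_pos'])
cv2.imwrite('pics/p1.png',cv2.resize(a[150:310,230:400,::-1],(765,600*720//720-0),interpolation=cv2.INTER_CUBIC))
E
```

```text
[0.54630969 0.23621435 0.06792966]
```

View pics/p1.png

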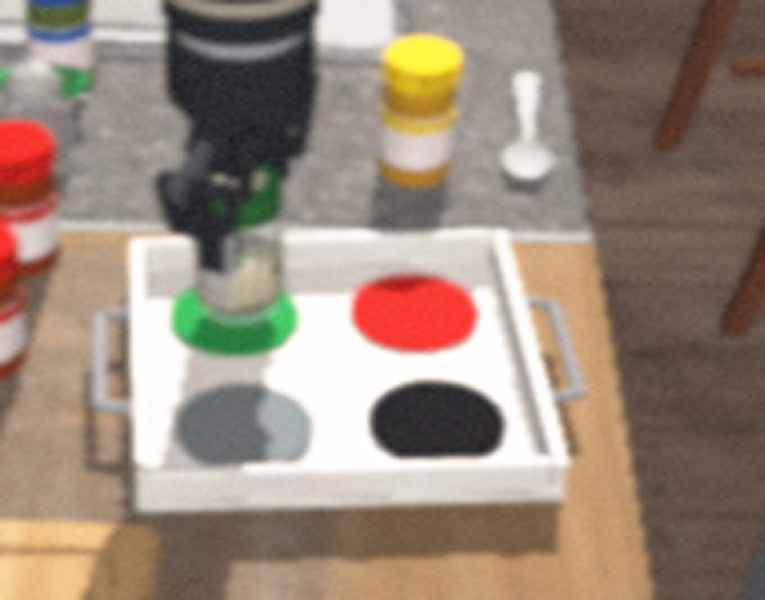

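The green jar hangs upright just above its mat, with its foot at about crop (240,290) and the mat at (235,320). I'll lower it about 12 mm and release.

```bash
python3 -m crank '[[0,0,-0.005,0,0,0,200],[0,0,-0.009,0,0,0,200],[0,0,-0.0125,0,0,0,200],[0,0,-0.0125,0,0,0,200]]'
python3 -m crank '[[0,0,0,0,0,0,130],[0,0,0,0,0,0,90],[0,0,0,0,0,0,50],[0,0,0,0,0,0,0],[0,0,0,0,0,0,0]]'
python3 -m crank '[[0,0,0.02,0,0,0,0],[0,0,0.06,0,0,0,0],[0,0,0.11,0,0,0,0],[0,0,0.16,0,0,0,0],[0,0,0.17,0,0,0,0]]'
```

```text
t: 5.03
tool_pos: [0.5486, 0.2369, 0.0593]
tool_rot: [0.0, 0.228, 0.974, 0.0]
contact_force: [0.3, -0.3, 0.5]
width: 0.0448
gripper_force: 35.7
t: 5.65
tool_pos: [0.5481, 0.2368, 0.0588]
tool_rot: [-0.0, 0.228, 0.974, -0.0]
contact_force: [-0.1, 0.3, -0.3]
width: 0.0854
gripper_force: 0.0
t: 6.28
tool_pos: [0.5499, 0.2373, 0.2325]
tool_rot: [0.003, 0.228, 0.974, 0.001]
contact_force: [0.4, 0.3, -0.5]
width: 0.0857
gripper_force: 0.0
```

```bash
python3 -m crank '[[-0.001,-0.055,0,0,0,0,0],[-0.003,-0.11,0,0,0,0,0],[-0.004,-0.17,0,0,0,0,0],[-0.005,-0.23,0,0,0,0,0],[-0.0064,-0.2817,0,0,0,0,0]]'
python3 -m crank '[[0,0,-0.02,0,0,0,0],[0,0,-0.08,0,0,0,0],[0,0,-0.13,0,0,0,0],[0,0,-0.17,0,0,0,0],[0,0,-0.182,0,0,0,0]]'
python3 -m crank '[[0,0,0,0,0,0,80],[0,0,0,0,0,0,110],[0,0,0,0,0,0,160],[0,0,0,0,0,0,200],[0,0,0,0,0,0,200]]' 40
python3 - <<'E'
from h import *
from station import ctrl
o=[]
for n in('top','side'):
    s=ctrl.snapshot(n);np.savez(f'pics/{n}1.npz',**s);a=s['frame']
    o.append(cv2.resize((a[90:300,140:370] if n=='top' else a[110:320,200:430])[:,:,::-1],(400,365),interpolation=cv2.INTER_CUBIC))
cv2.imwrite('pics/p2.png',np.hstack(o))
E
```

```text
t: 6.9
tool_pos: [0.5411, -0.047, 0.228]
tool_rot: [-0.001, 0.228, 0.974, -0.0]
contact_force: [1.0, 0.0, 0.2]
width: 0.0852
gripper_force: 0.0
t: 7.52
tool_pos: [0.5394, -0.0444, 0.0441]
tool_rot: [-0.003, 0.228, 0.974, -0.0]
contact_force: [0.4, -0.7, 0.7]
width: 0.0855
gripper_force: 0.0
t: 8.15
tool_pos: [0.5431, -0.0452, 0.0485]
tool_rot: [0.002, 0.228, 0.974, 0.0]
contact_force: [-1.2, 0.6, 5.8]
width: 0.0429
gripper_force: 37.7
```

View pics/p2.png

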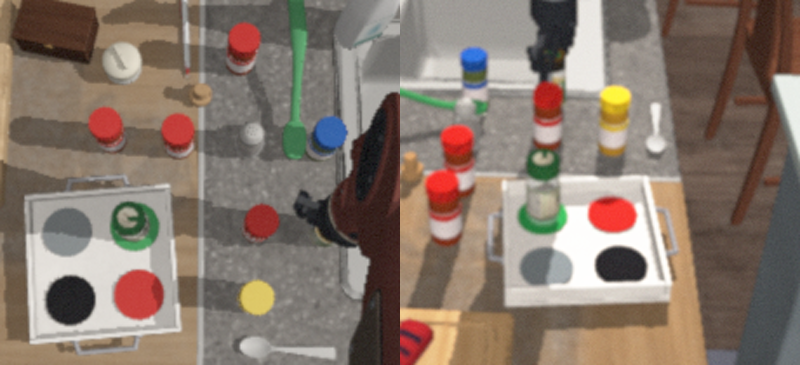

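The green jar stands on its mat (top crop (130,220)), and the dark jar is held. Next I'll carry it to the black mat.

```bash
python3 -m crank '[[0,0,0.02,0,0,0,200],[0,0,0.06,0,0,0,200],[0,0,0.1,0,0,0,200],[0,0,0.14,0,0,0,200],[0,0,0.15,0,0,0,200]]'
python3 -m crank '[[-0.013,0.05,0,0,0,0,200],[-0.028,0.105,0,0,0,0,200],[-0.043,0.16,0,0,0,0,200],[-0.058,0.215,0,0,0,0,200],[-0.072,0.265,0,0,0,0,200]]'
python3 -m crank '[[-0.0199,0.0726,0,0,0,0,200],[-0.0299,0.1076,0,0,0,0,200],[-0.0299,0.1076,-0.04,0,0,0,200],[-0.0299,0.1076,-0.08,0,0,0,200],[-0.0299,0.1076,-0.12,0,0,0,200]]'
python3 -m crank '[[0,0,-0.008,0,0,0,200],[0,0,-0.013,0,0,0,200],[0,0,-0.0175,0,0,0,200],[0,0,-0.0175,0,0,0,200],[0,0,-0.0175,0,0,0,200]]'
python3 -m crank '[[0,0,0,0,0,0,130],[0,0,0,0,0,0,90],[0,0,0,0,0,0,50],[0,0,0,0,0,0,0],[0,0,0,0,0,0,0]]'
python3 -m crank '[[0,0,0.02,0,0,0,0],[0,0,0.06,0,0,0,0],[0,0,0.11,0,0,0,0],[0,0,0.16,0,0,0,0],[0,0,0.17,0,0,0,0]]'
```

```text
t: 8.88
tool_pos: [0.5433, -0.0452, 0.2]
tool_rot: [0.003, 0.228, 0.974, 0.0]
contact_force: [-0.0, -1.3, -1.6]
width: 0.043
gripper_force: 38.9
t: 9.5
tool_pos: [0.4687, 0.2217, 0.1963]
tool_rot: [-0.0, 0.228, 0.974, -0.0]
contact_force: [1.3, 0.1, -1.0]
width: 0.0427
gripper_force: 38.9
t: 10.12
tool_pos: [0.4392, 0.3277, 0.0752]
tool_rot: [-0.0, 0.228, 0.974, -0.0]
contact_force: [0.8, -0.6, -1.8]
width: 0.0425
gripper_force: 39.1
t: 10.75
tool_pos: [0.4408, 0.3281, 0.0605]
tool_rot: [0.001, 0.228, 0.974, 0.001]
contact_force: [0.4, -0.9, 6.1]
width: 0.0428
gripper_force: 39.6
t: 11.38
tool_pos: [0.4398, 0.3276, 0.0592]
tool_rot: [-0.0, 0.228, 0.974, -0.0]
contact_force: [0.4, -0.5, 0.0]
width: 0.0857
gripper_force: 0.0
t: 12.0
tool_pos: [0.4413, 0.3286, 0.2327]
tool_rot: [0.002, 0.228, 0.974, 0.002]
contact_force: [-0.1, 0.3, -1.3]
width: 0.0856
gripper_force: 0.0
```

```bash
python3 -m crank '[[0.021,-0.055,0,0,0,0,0],[0.042,-0.11,0,0,0,0,0],[0.064,-0.165,0,0,0,0,0],[0.086,-0.22,0,0,0,0,0],[0.1072,-0.2718,0,0,0,0,0]]'
python3 -m crank '[[0,0,-0.02,0,0,0,0],[0,0,-0.08,0,0,0,0],[0,0,-0.13,0,0,0,0],[0,0,-0.17,0,0,0,0],[0,0,-0.182,0,0,0,0]]'
python3 -m crank '[[0,0,0,0,0,0,80],[0,0,0,0,0,0,110],[0,0,0,0,0,0,160],[0,0,0,0,0,0,200],[0,0,0,0,0,0,200]]' 40
python3 - <<'E'
from h import *
from station import ctrl
o=[]
for n in('top','side'):
    s=ctrl.snapshot(n);np.savez(f'pics/{n}2.npz',**s);a=s['frame']
    o.append(cv2.resize((a[90:300,140:370] if n=='top' else a[110:320,200:430])[:,:,::-1],(400,365),interpolation=cv2.INTER_CUBIC))
cv2.imwrite('pics/p3.png',np.hstack(o))
E
```

```text
t: 12.62
tool_pos: [0.5472, 0.0539, 0.2285]
tool_rot: [-0.001, 0.228, 0.974, -0.0]
contact_force: [0.8, 0.9, -0.5]
width: 0.0851
gripper_force: 0.0
t: 13.25
tool_pos: [0.5446, 0.0559, 0.0444]
tool_rot: [-0.003, 0.228, 0.974, -0.001]
contact_force: [-0.5, 0.3, 0.5]
width: 0.0855
gripper_force: 0.0
t: 13.88
tool_pos: [0.5482, 0.0555, 0.049]
tool_rot: [0.001, 0.228, 0.974, -0.0]
contact_force: [-0.8, -1.6, 6.6]
width: 0.0431
gripper_force: 38.7
```

View pics/p3.png

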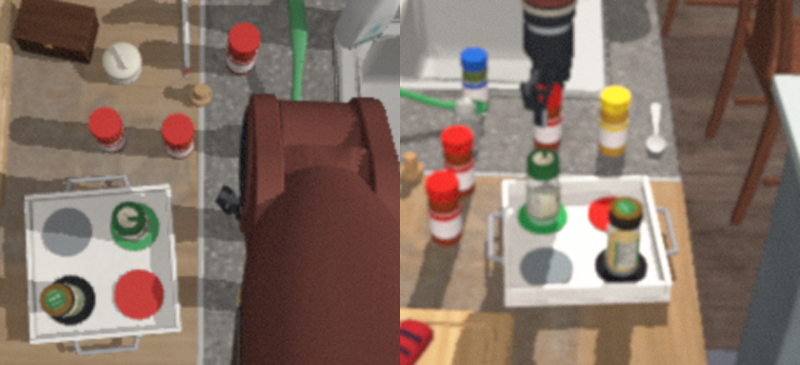

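Green and dark both stand on their mats, and the red jar is gripped.

```bash
python3 -m crank '[[0,0,0.02,0,0,0,200],[0,0,0.06,0,0,0,200],[0,0,0.1,0,0,0,200],[0,0,0.14,0,0,0,200],[0,0,0.15,0,0,0,200]]'
python3 -m crank '[[-0.023,0.04,0,0,0,0,200],[-0.046,0.08,0,0,0,0,200],[-0.07,0.123,0,0,0,0,200],[-0.09,0.158,0,0,0,0,200],[-0.0981,0.1724,0,0,0,0,200]]'
python3 -m crank '[[0,0,0,0,0,0,200],[0,0,-0.04,0,0,0,200],[0,0,-0.08,0,0,0,200],[0,0,-0.11,0,0,0,200],[0,0,-0.12,0,0,0,200]]'
python3 -m crank '[[0,0,-0.008,0,0,0,200],[0,0,-0.013,0,0,0,200],[0,0,-0.0175,0,0,0,200],[0,0,-0.0175,0,0,0,200],[0,0,-0.0175,0,0,0,200]]'
python3 -m crank '[[0,0,0,0,0,0,130],[0,0,0,0,0,0,90],[0,0,0,0,0,0,50],[0,0,0,0,0,0,0],[0,0,0,0,0,0,0]]'
python3 -m crank '[[0,0,0.02,0,0,0,0],[0,0,0.06,0,0,0,0],[0,0,0.11,0,0,0,0],[0,0,0.16,0,0,0,0],[0,0,0.17,0,0,0,0]]'
```

```text
t: 14.6
tool_pos: [0.5488, 0.0559, 0.2008]
tool_rot: [0.003, 0.228, 0.974, 0.001]
contact_force: [0.8, -0.6, -0.9]
width: 0.0436
gripper_force: 39.8
t: 15.22
tool_pos: [0.4476, 0.2297, 0.1971]
tool_rot: [-0.0, 0.227, 0.974, -0.0]
contact_force: [-0.3, -0.1, -0.9]
width: 0.0431
gripper_force: 39.8
t: 15.85
tool_pos: [0.4486, 0.2268, 0.0757]
tool_rot: [-0.001, 0.229, 0.974, -0.001]
contact_force: [-0.7, -0.3, -0.9]
width: 0.043
gripper_force: 39.8
t: 16.48
tool_pos: [0.4496, 0.2281, 0.0608]
tool_rot: [0.001, 0.228, 0.974, -0.0]
contact_force: [-1.5, -2.9, 6.3]
width: 0.0432
gripper_force: 39.6
t: 17.1
tool_pos: [0.449, 0.2283, 0.0598]
tool_rot: [0.0, 0.228, 0.974, 0.0]
contact_force: [0.0, -0.6, -0.4]
width: 0.0855
gripper_force: 0.0
t: 17.73
tool_pos: [0.4506, 0.2289, 0.233]
tool_rot: [0.002, 0.228, 0.974, 0.001]
contact_force: [0.7, -0.8, -1.4]
width: 0.0855
gripper_force: 0.0
```

```bash
python3 -m crank '[[0.04,-0.03,0,0,0,-0.12,0],[0.08,-0.06,0,0,0,-0.24,0],[0.12,-0.09,0,0,0,-0.36,0],[0.17,-0.125,0,0,0,-0.46,0],[0.21,-0.152,0,0,0,-0.56,0]]'
python3 -m crank '[[0.0163,-0.0109,0,0,0,0,0],[0.0163,-0.0109,-0.05,0,0,0,0],[0.0163,-0.0109,-0.1,0,0,0,0],[0.0163,-0.0109,-0.14,0,0,0,0],[0.0163,-0.0109,-0.14,0,0,0,0]]'
python3 - <<'E'
from h import *
from station import ctrl
o=[]
for n in('top','side'):
    s=ctrl.snapshot(n);np.savez(f'pics/{n}3.npz',**s);a=s['frame']
    o.append(cv2.resize((a[90:300,140:370] if n=='top' else a[110:320,200:430])[:,:,::-1],(400,365),interpolation=cv2.INTER_CUBIC))
cv2.imwrite('pics/p4.png',np.hstack(o));print(ctrl.get_obs()['q'])
E
```

```text
t: 18.35
tool_pos: [0.6602, 0.0747, 0.2284]
tool_rot: [-0.001, 0.49, 0.872, -0.0]
contact_force: [1.3, 0.6, -0.3]
width: 0.0857
gripper_force: 0.0
t: 18.98
tool_pos: [0.6721, 0.0654, 0.0857]
tool_rot: [-0.003, 0.488, 0.873, -0.002]
contact_force: [0.2, -0.7, 0.8]
width: 0.0858
gripper_force: 0.0
[-1.11398382e-02  6.77370667e-01  9.69956082e-02  9.90430312e-01
  1.65763933e-05  1.00863388e+00]
```

View pics/p4.png

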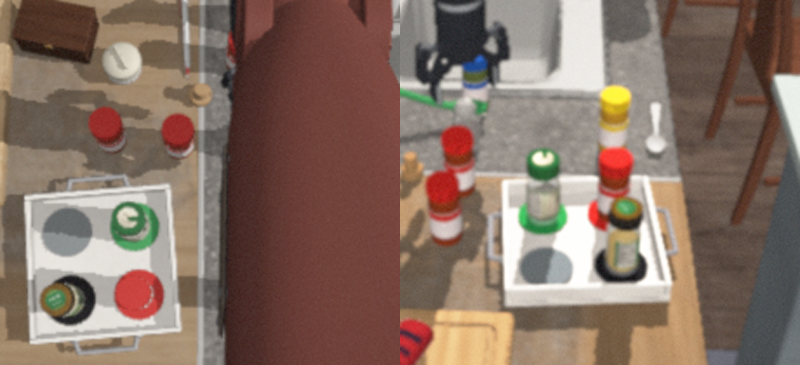

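Red stands on its mat (140,293). The gripper is over the salt shaker, clear of the brush and the neighbouring jars.

```bash
python3 -m crank '[[0,0,-0.015,0,0,0,0],[0,0,-0.03,0,0,0,0],[0,0,-0.045,0,0,0,0],[0,0,-0.06,0,0,0,0],[0,0,-0.06,0,0,0,0]]'
python3 -m crank '[[0,0,0,0,0,0,80],[0,0,0,0,0,0,110],[0,0,0,0,0,0,160],[0,0,0,0,0,0,200],[0,0,0,0,0,0,200]]' 40
python3 -m crank '[[0,0,0.02,0,0,0,200],[0,0,0.06,0,0,0,200],[0,0,0.1,0,0,0,200],[0,0,0.15,0,0,0,200],[0,0,0.17,0,0,0,200]]'
```

```text
t: 19.7
tool_pos: [0.6741, 0.0654, 0.028]
tool_rot: [-0.001, 0.488, 0.873, -0.001]
contact_force: [0.2, -0.1, -0.3]
width: 0.0851
gripper_force: 0.0
t: 20.32
tool_pos: [0.676, 0.0654, 0.0309]
tool_rot: [0.001, 0.488, 0.873, 0.0]
contact_force: [-1.3, 0.0, 5.4]
width: 0.0391
gripper_force: 39.8
t: 20.95
tool_pos: [0.6766, 0.0654, 0.2034]
tool_rot: [0.002, 0.488, 0.873, 0.001]
contact_force: [0.8, 0.3, -1.7]
width: 0.0391
gripper_force: 40.1
```

```bash
python3 -m crank '[[-0.024,0.05,0,0,0,0,200],[-0.05,0.1,0,0,0,0,200],[-0.075,0.15,0,0,0,0,200],[-0.1,0.2,0,0,0,0,200],[-0.122,0.245,0,0,0,0,200]]'
python3 -m crank '[[-0.0136,0.0268,0,0,0,0,200],[-0.0136,0.0268,-0.04,0,0,0,200],[-0.0136,0.0268,-0.09,0,0,0,200],[-0.0136,0.0268,-0.13,0,0,0,200],[-0.0136,0.0268,-0.145,0,0,0,200]]'
python3 - <<'E'
from h import *
from station import ctrl
o=[]
for n in('top','side'):
    s=ctrl.snapshot(n);np.savez(f'pics/{n}4.npz',**s);a=s['frame']
    o.append(cv2.resize((a[170:300,140:270] if n=='top' else a[180:310,240:370])[:,:,::-1],(400,400),interpolation=cv2.INTER_CUBIC))
cv2.imwrite('pics/p5.png',np.hstack(o));print(ctrl.get_obs()['q'])
E
```

```text
t: 21.58
tool_pos: [0.5521, 0.312, 0.2]
tool_rot: [0.0, 0.488, 0.873, 0.0]
contact_force: [0.4, -0.4, -1.0]
width: 0.039
gripper_force: 40.1
t: 22.2
tool_pos: [0.5381, 0.3365, 0.0526]
tool_rot: [-0.001, 0.488, 0.873, -0.002]
contact_force: [-0.0, -0.3, -0.5]
width: 0.039
gripper_force: 40.1
[ 4.43557277e-01  6.37965252e-01 -8.49883586e-02  8.50032327e-01
 -3.95802597e-05  1.46347263e+00]
```

View pics/p5.png

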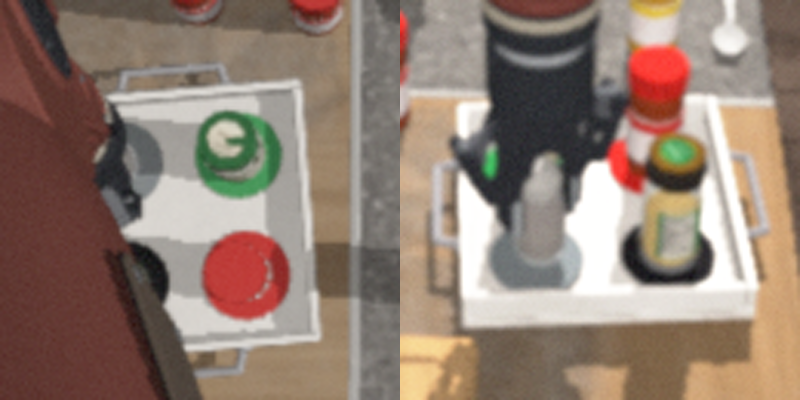

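The salt shaker hangs upright just over the grey mat, with its foot at about (543,245) and the mat at (535,262). I'll lower it 13 mm, release, retreat and check.

```bash
python3 -m crank '[[0,0,-0.005,0,0,0,200],[0,0,-0.009,0,0,0,200],[0,0,-0.0125,0,0,0,200],[0,0,-0.0125,0,0,0,200],[0,0,-0.0125,0,0,0,200]]'
python3 -m crank '[[0,0,0,0,0,0,150],[0,0,0,0,0,0,110],[0,0,0,0,0,0,60],[0,0,0,0,0,0,0],[0,0,0,0,0,0,0]]'
python3 -m crank '[[0,0,0.02,0,0,0,0],[0,0,0.06,0,0,0,0],[0,0,0.11,0,0,0,0],[0,0,0.16,0,0,0,0],[0,0,0.21,0,0,0,0]]'
python3 -m crank '[[-0.03,0.03,0,0,0,0,0],[-0.07,0.06,0,0,0,0,0],[-0.11,0.09,0,0,0,0,0],[-0.15,0.12,0,0,0,0,0],[-0.19,0.14,0,0,0,0,0]]'
python3 - <<'E'
from h import *
from station import ctrl
o=[]
for n in('top','side'):
    s=ctrl.snapshot(n);np.savez(f'pics/{n}5.npz',**s);a=s['frame']
    o.append(cv2.resize((a[170:300,140:270] if n=='top' else a[180:310,240:370])[:,:,::-1],(400,400),interpolation=cv2.INTER_CUBIC))
cv2.imwrite('pics/p6.png',np.hstack(o))
E
```

```text
t: 22.92
tool_pos: [0.5402, 0.3374, 0.0429]
tool_rot: [0.0, 0.488, 0.873, 0.001]
contact_force: [-0.7, -0.2, 4.2]
width: 0.0386
gripper_force: 40.8
t: 23.55
tool_pos: [0.5396, 0.3371, 0.0422]
tool_rot: [-0.0, 0.488, 0.873, -0.0]
contact_force: [0.1, 0.1, -0.2]
width: 0.0856
gripper_force: 0.0
t: 24.18
tool_pos: [0.5395, 0.3371, 0.254]
tool_rot: [0.0, 0.488, 0.873, 0.0]
contact_force: [0.5, 1.0, 0.1]
width: 0.0854
gripper_force: 0.0
t: 24.8
tool_pos: [0.3482, 0.4782, 0.2522]
tool_rot: [-0.0, 0.488, 0.873, 0.0]
contact_force: [0.6, 0.4, -0.1]
width: 0.0854
gripper_force: 0.0
```

View pics/p6.png

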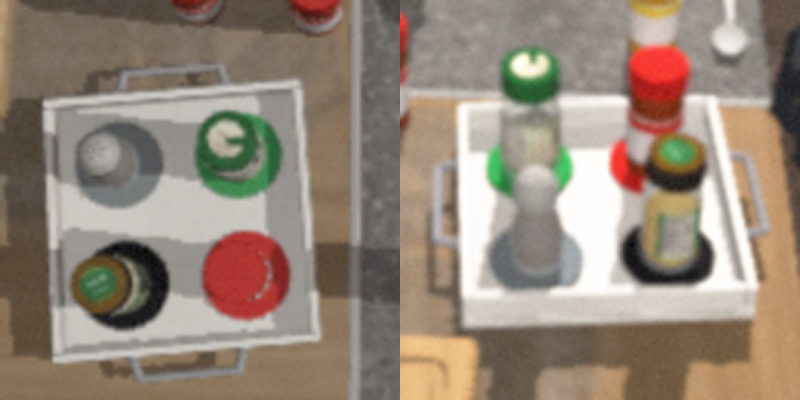

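```bash
python3 - <<'E'
from h import *
T=np.load('pics/top5.npz');S=np.load('pics/side5.npz')
f=lambda p,ox,oy:(p[0]/3.077-.5+ox,p[1]/3.077-.5+oy)
for n,p,q,z,m in(('green',(226,141),(130,70),.117,(.5479,.2364)),('dark',(102,284),(277,155),.117,(.4396,.3273)),('salt',(97,153),(136,192),.089,(.5394,.3368)),('red',None,(259,68),.117,(.4487,.2279))):
    print(n,m,plane(S,f(q,240,180),z).round(4), *( (plane(T,f(p,140,170),z).round(4),tri(T,f(p,140,170),S,f(q,240,180))) if p else ()))
E
```

```text
green (0.5479, 0.2364) [0.5488 0.2415 0.117 ] [0.5465 0.237  0.117 ] (array([0.54795818, 0.23734159, 0.11340463]), np.float64(0.0019059267394397762))
dark (0.4396, 0.3273) [0.4407 0.3317 0.117 ] [0.4398 0.3258 0.117 ] (array([0.43999943, 0.32666872, 0.11231988]), np.float64(0.0003051932784510469))
salt (0.5394, 0.3368) [0.5405 0.3451 0.089 ] [0.54   0.3393 0.089 ] (array([0.5406321 , 0.3402995 , 0.08422919]), np.float64(7.227504778004387e-05))
red (0.4487, 0.2279) [0.4504 0.2349 0.117 ]
```

```bash
python3 - <<'E'
from h import *
a=np.load('pics/side5.npz')['frame'];cv2.imwrite('pics/p7.png',a[100:310,120:400,::-1])
E
```

```text
(no output)
```

View pics/p7.png

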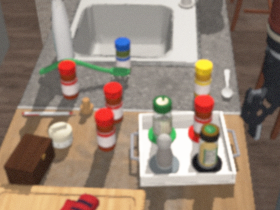

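All four stand on their mats. Blue (122,55), yellow (203,78) and the spare red jars are still upright where they were.

```bash
python3 -c "
from station import ctrl
print(ctrl.job_done())"
```

```text
the job is handed in; nothing more can be done
None
```

Job handed in at about 25 s of robot time: the green, dark and red jars and the salt shaker stand upright on their own mats (green, dark and salt measured within about 4 mm of centre, red checked only roughly), and the yellow and blue jars were not touched.

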